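Register the red reference tile on the colour scanner

TASK

Set the red colour reference tile down flat in the round pocket of the blue carrier. Then push the carrier into the corner of the white scanner stage, so that it sits square and tight against both dark steel stops with the tile still in its pocket. Leave the other two tiles, the bottle, the jar, the glass and the pen where they are.

Things in the scene. Friction and masses are not known exactly. Their poses are not given: they have to be found in the camera images.
- tile_red_center (a point): Centre (half-way up) of the loose red disc-shaped tile, 50 mm diameter, 20 mm thick, about 90 g, lying flat on the tile board. Its underside is 10 mm below this point. z is the disc's axis, up.
- tile_green_center (a point): Centre of the green tile, same size as the red one. To be left alone.
- tile_white_center (a point): Centre of the white tile, same size as the red one. To be left alone.
- board: Fixed black tile board, 250 mm (along its x) by 90 mm (along its y), 8 mm thick; origin at the centre of its underside on the table. The three tiles lie in a row along its x axis, 78 mm apart, in any order. It may stand left or right of the robot's centre line, the stage on the other side.
- carrier: Loose blue plastic carrier plate, 100 mm (its x) by 130 mm (its y), 16 mm thick, about 0.3 kg; origin at the centre of its underside. It lies flat and a little crooked on the stage, away from both stops, and slides easily when pushed (smooth plastic on smooth lacquer and steel, friction about 0.3; 1 to 2 N moves it). Too wide for most grippers: push its edges (from 0 to 16 mm above the stage plate).
- pocket (a point): Centre of the floor of the carrier's round, yellow-floored pocket, in the middle of the carrier, 10 mm above its underside; 53 mm diameter, 6 mm deep. A seated tile has its centre 10 mm above this point and stands 14 mm out of the pocket.
- stage: Fixed white scanner stage: plate 240 mm (its x) by 280 mm (its y), its top 16 mm above the table; origin at the centre of its underside. Two dark steel stops, 10 mm high above the plate, make a corner: the back stop's face is at stage x = +90 mm (runs along y from -100 to +110 mm), the side stop's face at stage y = +110 mm (runs along x from -80 to +90 mm). Behind the back stop, from x = 120 to 175 mm, a grey housing 36 mm high above the table.
- seat (a point): Point on the stage's plate (stage x = 40 mm, y = 45 mm, 16 mm above the table) where the carrier's origin lies when the carrier is tight against both stops, carrier and stage axes parallel. Its x axis points square to the back stop, its y axis square to the side stop.
- wash_bottle: White plastic bottle with red cap, 60 mm diameter, 170 mm tall, origin at its underside. To be left alone.
- amber_jar: Amber glass jar, 60 mm diameter, 90 mm tall, origin at its underside. To be left alone.
- beaker: Clear glass, 66 mm diameter, 90 mm tall, origin at its underside. To be left alone.
- pen: Black and red marker, 14 x 120 x 12 mm, long axis y, origin at its underside, lying on a sheet to the right of the robot. To be left alone.
Mind the look-alikes: they are no part of the job. Leave any brown, green or orange look-alike of the carrier alone.

How it is judged (in metres and radians):
On the way, in this order (a step that is already met when the one before it is completed fails the run):
1. the red tile lies flat in the carrier's pocket (horizontal distance between tile_red_center and pocket below 0.004 m and z of tile_red_center in the frame of pocket between 0.007 and 0.0125 m and angle between tile_red_center's own z axis and vertical below 0.06 rad), for 0.3 s.
2. the carrier, with the tile in it, is tight and square against both stops (all of step 1 and x of carrier in the frame of seat between -0.0025 and 0.0025 m and y of carrier in the frame of seat between -0.0025 and 0.0025 m and z of carrier in the frame of seat between -0.002 and 0.002 m and angle between the x axis of carrier and the x axis of seat, either way round below 0.025 rad and angle between carrier's own z axis and vertical below 0.03 rad), for 0.2 s.
At the end, for the whole second after the job is handed in: The red tile lies flat in the carrier's pocket (within 4 mm of its centre, at seated height), and the carrier lies flat and at rest on the stage, within 2.5 mm of both stops and square to them within 0.025 rad (all of step 2 and linear speed of carrier below 0.01 m/s); the robot touches nothing.
It fails at once if the green or white tile is moved more than 25 mm (distance of any of tile_green_center, tile_white_center from where it was at the start of the episode above 0.025 m).
It fails at once if the wash bottle, amber jar, glass or pen is moved more than 30 mm (distance of any of wash_bottle, amber_jar, beaker, pen from where it was at the start of the episode above 0.03 m).
It also fails if it takes over 64 s, if anything falls off the work surface, if the arm or the gripper's body presses on something with over 40 N, if the wrist force passes 120 N, or if a joint passes its speed limit or range.

ROBOT

A 7-joint arm with a two-finger parallel gripper is mounted at the origin on the work surface. World frame = base frame: x ahead of the robot, y to its left, z up, the work surface at z = 0. Lengths are in mm, angles in rad, forces in N, time in s.
With the tool pointing down it reaches from about 400 to 750 mm from the base axis. Payload 19.5 kg.
Tool frame: the origin (TCP) lies at the very end of the fingers, on their centre line; the grasp point (between the pads) lies 19 mm behind it (bot.grasp_offset is the distance from the TCP to the grasp point, in mm); y points along the fingers, z is the direction in which the jaws open and shut, and the axes are right-handed (so a half turn about y gives the same grasp; the last joint's range is limited). The gripper opens to 85 mm and grips with 20 to 120 N. Pads are 22 mm wide; open, the fingers measure 114 mm over their backs; the gripper's body (76 mm by 85 mm) begins 54 mm behind the grasp point. The pads swing forward as they close: fully open they stand 13 mm farther back than shut.
Start: joints at [-1.183, 0.707, -0.028, 1.485, 0.022, 0.951, -0.075], TCP at [239.581, 522.682, 231.268] pointing down, gripper open.
Joint ranges: [-2.71, 2.71], [-0.32, 2.16], [-1.57, 1.52], [0, 2.45], [-1.46, 4.6], [0, 2.02], [-2.83, 2.83]. Speed limits (rad/s): [1.89, 1.89, 2.57, 2.57, 3.01, 3.01, 3.01].

INTERFACE

Orientations are given as a 3x3 rotation matrix whose columns are the frame's x, y, z axes.
In Python, from cell import bot gives the robot as it stands. The module is installed in compiled form; this text tells all that it offers.
- The arm moves only by the tool apply_moves, never from a script. Its argument "moves" is a list of rows, each a list of 4 numbers: the shift along the tool's x, y, z in m, then the turn about the tool's y in rad. In form: [[x, y, z, twist], ...]. A call has exactly 5 rows; each row shifts and turns the commanded pose from where the row before left it, along the tool's axes as they then stand; what a row does not reach is not made up. A row lasts 1/12 s, in which the tool goes at most 41.7 mm and 7.16 degrees, less where a joint would pass 70% of its speed; a pose out of reach is approached as far as the arm can. A call with a gripper value outside its range is refused whole. "fingers" is the opening, from 0 (shut) to 1 (fully open), set as the call begins (left out, the last holds). The fingers move at their own pace and stop on an object; "squeeze" is the grip in N (left out, the last holds). Time passes only in rows, so rows that do not move let the fingers close, or fill a call up. It gives the time, the measured TCP pose, the force and the opening at its end, in the units of the state.
- bot.observe(): the state, without advancing time (a new reading comes with each control period).
- bot.grab_frame(name): name is "scene" or "top" or "wrist"; returns a dict with "color" (480x640x3 uint8, red, green, blue), "z_map" (480x640 float32, mm along the optical axis (not along the pixel's ray), 0 where there is no reading), "camera_matrix" (3x3 intrinsics, pixels), "extrinsics" (4x4, takes a point from world to camera coordinates). Camera axes: x right, y down, z forward; pixel columns grow to the right and rows downward; lengths in mm; the calibration is good to about 2 mm. A picture is of the moment at which its call begins.
- bot.finish_job(): hands the job in, once; it reports no verdict.
Trained networks look in a picture, given as the dict that the camera call returned (one of the last four; its "shot" number tells which), for a name from the list of things; names that differ only in an ending like _2 or _b are one class to them, and where a whole thing is asked for, a point or a joint stands for the part that bears it (a point fixed in the world has none). Each returns a list of dicts, best first, with "confidence" (0 to 1); they miss things now and then, are a little off and sometimes report something else, mostly with a low value. They report only what shows in the picture. A call takes as long as a camera call. They do not tell look-alikes from the thing itself.
- bot.spot_in(picture, thing): "rect" ([left, top, width, height] in pixels, round what is visible of it).
- bot.mark_of(picture, thing): "position" ([column, row] in pixels: a listed point, or the origin of a listed thing).
The state is a dict: "time_s": time; "joints": joint angles; "dq": joint speeds; "effort": joint torques, N m; "ee_pos": TCP position; "tcp_rot": TCP orientation; "ft_force": force on the tool from outside, world axes, zero at the start; "ft_torque": the same for the moment, N m; "gripper_width": finger opening in mm.
Only numpy, scipy, OpenCV 4.12 (cv2) and the standard library are available. Lean on these libraries where they do the work, as an engineer would, in place of code of your own. Each camera call takes 0.05 s, during which the arm holds its last target.

## Working session

There is one attempt and no reset: what is moved stays moved. The work goes in short steps, Python scripts to look and compute and a tool call to move; the robot and the scene stay as the last step left them, time stands still between calls to the robot, and variables do not carry over. Pictures are saved under pics/ and viewed, and the job is handed in when it is done.

Besides the shell and the picture viewer there is one more tool, called after "Request:" as name([rows], argument=value, ...), one row to a line, values as JSON. apply_moves: Moves the arm, as the interface text tells. Its arguments: {"type":"object","properties":{"moves":{"type":"array"},"fingers":{"type":"number"},"squeeze":{"type":"number"}},"required":["moves"]}

```bash
mkdir -p pics
cat > h.py <<'E'
import numpy as np, cv2
from cell import bot
def save(f,n): cv2.imwrite('pics/'+n+'.png',f['color'][:,:,::-1])
def ray(f,u,v,z):
    K=np.array(f['camera_matrix']);T=np.array(f['extrinsics']);R=T[:3,:3];t=T[:3,3]
    d=R.T@np.linalg.inv(K)@np.array([u,v,1.]);c=-R.T@t
    return c+d*(z-c[2])/d[2]
def proj(f,p):
    K=np.array(f['camera_matrix']);T=np.array(f['extrinsics']);q=K@(T[:3,:3]@np.array(p)+T[:3,3]);return q[:2]/q[2]
def cloud(f):
    K=np.array(f['camera_matrix']);T=np.array(f['extrinsics']);z=f['z_map'].astype(float)
    v,u=np.mgrid[:480,:640]
    P=np.stack([(u-K[0,2])/K[0,0]*z,(v-K[1,2])/K[1,1]*z,z],-1)
    return (P-T[:3,3])@T[:3,:3]
E
python3 - <<'E'
from h import *
s=bot.observe();print(s['time_s'],s['ee_pos'],s['tcp_rot'],s['gripper_width'],bot.grasp_offset)
for n in ['scene','top']:
    f=bot.grab_frame(n);save(f,n+'0')
    for t in ['tile_red_center','pocket','carrier','stage','board','seat']:
        m=bot.mark_of(f,t);print(n,t,[(np.round(x['position']),round(x['confidence'],2)) for x in m[:3]])
    import pickle;pickle.dump({k:f[k] for k in ['color','z_map','camera_matrix','extrinsics']},open(n+'0.pkl','wb'))
print(bot.observe()['time_s'])
E
```

```text
0.0 [239.49088739 522.47420809 230.8525342 ] [[ 9.09041576e-01 -4.21555585e-04  4.16705213e-01]
 [-4.16705426e-01 -9.53983172e-04  9.09041076e-01]
 [ 1.43184187e-05 -9.99999456e-01 -1.04287487e-03]] 85.19938683902306 18.700000000000003
scene tile_red_center [(array([330., 309.]), 0.7), (array([349., 324.]), 0.54)]
scene pocket [(array([330., 176.]), 0.91), (array([369., 236.]), 0.85), (array([257., 276.]), 0.8)]
scene carrier [(array([326., 179.]), 0.88), (array([254., 274.]), 0.65), (array([436., 196.]), 0.58)]
scene stage [(array([369., 240.]), 0.94)]
scene board [(array([332., 311.]), 0.77), (array([366., 235.]), 0.55)]
scene seat [(array([393., 238.]), 0.55)]
top tile_red_center [(array([377., 159.]), 0.79)]
top pocket [(array([129., 330.]), 0.73), (array([264., 212.]), 0.66), (array([391., 292.]), 0.6)]
top carrier [(array([148., 176.]), 0.85), (array([266., 210.]), 0.81), (array([391., 291.]), 0.75)]
top stage []
top board [(array([372., 188.]), 0.67)]
top seat [(array([248., 193.]), 0.76)]
0.7
```

View pics/scene0.png

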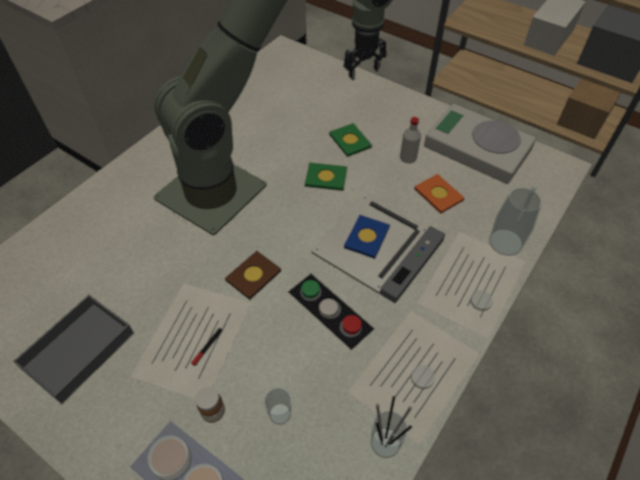

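View pics/top0.png

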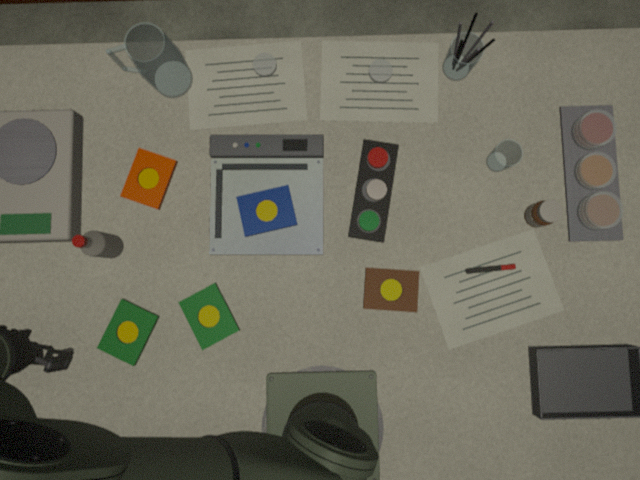

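The scene picture shows the blue carrier at about (367,236) and the red tile at (351,325). In the top view the carrier is at (267,211), the red tile at (378,158), the back stop along row 167 and the side stop along column 219. Next I'll measure from the top view by segmentation.

```bash
cat >> h.py <<'E'
def meas(f,verbose=True):
    C=f['color'].astype(int);r,g,b=C[...,0],C[...,1],C[...,2]
    out={}
    def big(m):
        m=m.astype(np.uint8);n,l,s,c=cv2.connectedComponentsWithStats(m)
        if n<2: return None
        i=1+np.argmax(s[1:,4]);return l==i
    out['blue']=big((b>r*1.7)&(b>g*1.35)&(b>50))
    out['red']=(r>g*2.2)&(r>b*2.2)&(r>70)
    out['yellow']=(r>b*2.5)&(g>b*2)&(r>100)&(g>r*0.65)
    return out
E
python3 - <<'E'
from h import *
import pickle
f=pickle.load(open('top0.pkl','rb'));P=cloud(f)
m=meas(f)
bl=m['blue'].astype(np.uint8)
cs,_=cv2.findContours(bl,cv2.RETR_EXTERNAL,cv2.CHAIN_APPROX_NONE)
c=max(cs,key=cv2.contourArea)[:,0,:]
W=np.array([ray(f,u,v,32)[:2] for u,v in c]).astype(np.float32)
print('carrier rect',cv2.minAreaRect(W))
y=m['yellow'];y[:,:]&=True
vv,uu=np.nonzero(y);k=(abs(uu-267)<15)&(abs(vv-211)<15)
print('pocket px',uu[k].mean(),vv[k].mean(),k.sum(),ray(f,uu[k].mean(),vv[k].mean(),26))
vv,uu=np.nonzero(m['red']);k=(abs(uu-378)<16)&(abs(vv-158)<16)
print('red',uu[k].mean(),vv[k].mean(),k.sum(),ray(f,uu[k].mean(),vv[k].mean(),28))
# stage & heights
print('z carrier',P[225,280],P[211,267],'stage',P[240,235],'tile',P[158,378],P[240,340])
big=cv2.resize(f['color'][120:270,190:420],None,fx=3.4,fy=3.4,interpolation=cv2.INTER_CUBIC)
cv2.imwrite('pics/crop0.png',cv2.convertScaleAbs(big[:,:,::-1],alpha=1.6))
print(f['camera_matrix'],f['extrinsics'])
for t,(u,v) in dict(sidestop_top=(222,170),sidestop_bot=(222,237),backL=(225,170),backR=(308,170),plateBL=(210,254),plateBR=(323,254),plateTR=(323,158)).items(): print(t,ray(f,u,v,26 if 'stop' in t or 'back' in t else 16))
E
```

```text
carrier rect ((520.7765502929688, 123.04470825195312), (97.40042114257812, 127.09626007080078), 11.72852897644043)
pocket px 266.3715170278638 210.28482972136223 323 [521.55634749 123.70498844  26.        ]
red 377.4145569620253 156.83227848101265 316 [ 646.34712574 -150.50420413   28.        ]
z carrier [483.82649612  90.35057303  33.3992793 ] [520.00495986 122.40811104  24.31097455] stage [451.78291644 202.66848524  15.79701732] tile [ 643.81725541 -152.01279007   26.30268498] [446.8967491  -54.08319646  -3.05795257]
[[498.53866165   0.         325.38757013]
 [  0.         498.53866165 234.88612515]
 [  0.           0.           1.        ]] [[-2.42519707e-02 -9.99656778e-01 -9.90796850e-03 -7.08258683e+00]
 [-9.95421542e-01  2.50634238e-02 -9.22376235e-02  4.58583902e+02]
 [ 9.24542931e-02  7.62566114e-03 -9.95687729e-01  1.19022176e+03]
 [ 0.00000000e+00  0.00000000e+00  0.00000000e+00  1.00000000e+00]]
sidestop_top [624.12381873 231.39644755  26.        ]
sidestop_bot [458.98342761 232.2367607   26.        ]
backL [623.92835486 224.01935756  26.        ]
backR [618.52992069  20.27461872  26.        ]
plateBL [419.05658923 263.91104987  16.        ]
plateBR [412.22888203 -11.43645505  16.        ]
plateTR [650.00623548 -17.09989292  16.        ]
```

View pics/crop0.png

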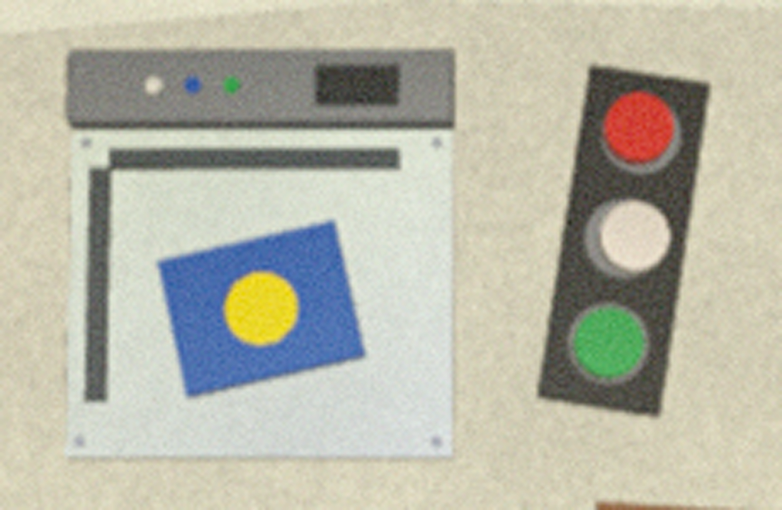

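Request:
apply_moves([
  [0.0325,0,-0.022,0],
  [0.0325,0,-0.022,0],
  [0.0325,0,-0.022,0],
  [0.0325,0,-0.022,0],
  [0.0325,0,-0.022,0],
], fingers=1, squeeze=40)

```text
time_s: 1.12
ee_pos: [342.1, 353.3, 231.4]
tcp_rot: [[0.909, 0.0, 0.416], [-0.416, 0.0, 0.909], [0.0, -1.0, 0.0]]
ft_force: [0.7, 0.9, -0.0]
gripper_width: 85.6
```

Request:
apply_moves([
  [0.0325,0,-0.022,0],
  [0.0325,0,-0.022,0],
  [0.0325,0,-0.022,0],
  [0.0325,0,-0.022,0],
  [0.0325,0,-0.022,0],
])

```text
time_s: 1.53
ee_pos: [444.1, 185.5, 231.5]
tcp_rot: [[0.909, 0.0, 0.417], [-0.417, 0.0, 0.909], [0.0, -1.0, 0.0]]
ft_force: [0.7, 0.8, 0.5]
gripper_width: 85.1
```

Run:
```python
from h import *
s=bot.observe();print(s['time_s'],s['ee_pos'],s['tcp_rot'],s['joints'])
f=bot.grab_frame('wrist');save(f,'w0');print(f['extrinsics'],f['camera_matrix'])
```

```text
1.5333 [444.07067914 185.47779907 231.45126116] [[ 9.09062888e-01  2.87597661e-04  4.16658833e-01]
 [-4.16658867e-01  6.63699307e-05  9.09062916e-01]
 [ 2.33790750e-04 -9.99999956e-01  1.80164556e-04]] [-0.40523865  0.57001129 -0.09695769  1.81367609  0.07591683  0.76119682
  0.59908822]
[[ 4.15774501e-01  9.09467317e-01  8.73569146e-04 -3.53209593e+02]
 [ 8.66025416e-01 -3.96207439e-01  3.04991220e-01 -3.49680109e+02]
 [ 2.77725661e-01 -1.26051039e-01 -9.52354762e-01  2.79343838e+02]
 [ 0.00000000e+00  0.00000000e+00  0.00000000e+00  1.00000000e+00]] [[416.62107783   0.         312.05956962]
 [  0.         416.62107783 248.299295  ]
 [  0.           0.           1.        ]]
```

View pics/w0.png

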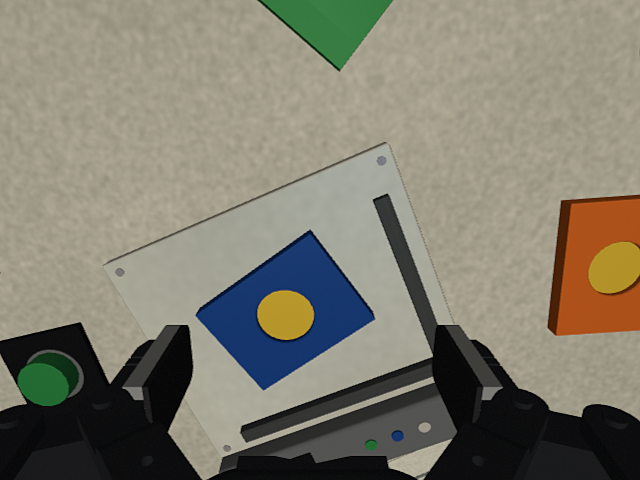

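The wrist picture shows the carrier at about (287,312), both stops meeting near (440,365), and the green tile at lower left. I'll measure these now.

```bash
cat >> h.py <<'E'
def rectof(f,mask,z):
    cs,_=cv2.findContours(mask.astype(np.uint8),cv2.RETR_EXTERNAL,cv2.CHAIN_APPROX_NONE)
    c=max(cs,key=cv2.contourArea)[:,0,:]
    W=np.array([ray(f,u,v,z)[:2] for u,v in c]).astype(np.float32)
    return cv2.minAreaRect(W)
def circ(f,mask,z):
    cs,_=cv2.findContours(mask.astype(np.uint8),cv2.RETR_EXTERNAL,cv2.CHAIN_APPROX_NONE)
    c=cv2.convexHull(max(cs,key=cv2.contourArea))[:,0,:]
    W=np.array([ray(f,u,v,z)[:2] for u,v in c])
    A=np.c_[2*W,np.ones(len(W))];s=np.linalg.lstsq(A,(W**2).sum(1),rcond=None)[0]
    return s[:2],np.sqrt(s[2]+s[0]**2+s[1]**2)
E
python3 - <<'E'
from h import *
f=bot.grab_frame('wrist');C=f['color'].astype(int);r,g,b=C[...,0],C[...,1],C[...,2]
bl=(b>r*1.8)&(b>g*1.3)&(b>60)
n,l,s,c=cv2.connectedComponentsWithStats(bl.astype(np.uint8));i=1+np.argmax(s[1:,4]);bl=l==i
yl=(r>b*2)&(g>b*1.6)&(r>110);n,l,s,c=cv2.connectedComponentsWithStats(yl.astype(np.uint8))
j=min([k for k in range(1,n) if s[k,4]>500],key=lambda k:np.hypot(*(c[k]-[287,313])))
print('carrier',rectof(f,bl,31));print('pocket floor',circ(f,l==j,26),'rim',circ(f,l==j,32))
print('corners', [ (p,ray(f,*p,16)[:2]) for p in [(388,143),(104,265)]])
print('red/green tile net',[(m['position'],ray(f,*m['position'],18)) for m in bot.mark_of(f,'tile_green_center')[:1]])
print('sidestop inner edge top', ray(f,373,199,26),ray(f,435,357,26),'back inner', ray(f,242,427,26),ray(f,433,357,26))
big=cv2.resize(f['color'][180:480,190:480],None,fx=2,fy=2,interpolation=cv2.INTER_CUBIC)
cv2.imwrite('pics/crop1.png',big[:,:,::-1])
P=cloud(f);print(P[330,240],P[315,287],P[250,280])
E
```

```text
carrier ((520.513671875, 123.21476745605469), (100.09745788574219, 129.86492919921875), 11.681092262268066)
pocket floor (array([521.60106994, 122.54321678]), np.float64(25.573241146785534)) rim (array([519.08089596, 124.08453216]), np.float64(25.130612156053022))
corners [((388, 143), array([423.65346276, 258.26809388])), ((104, 265), array([414.43152252, -16.74823975]))]
red/green tile net [([56.6, 375.1], array([ 492.21469569, -123.83315544,   18.        ]))]
sidestop inner edge top [459.55543729 228.43368923  26.        ] [625.82445998 223.55722917  26.        ] back inner [620.07704972  18.08552239  26.        ] [625.01788419 221.82799313  26.        ]
[519.77906514  70.17950061  30.16738724] [526.4077642  114.93069644  25.41077593] [467.79360646 136.60681205  22.55895984]
```

View pics/crop1.png

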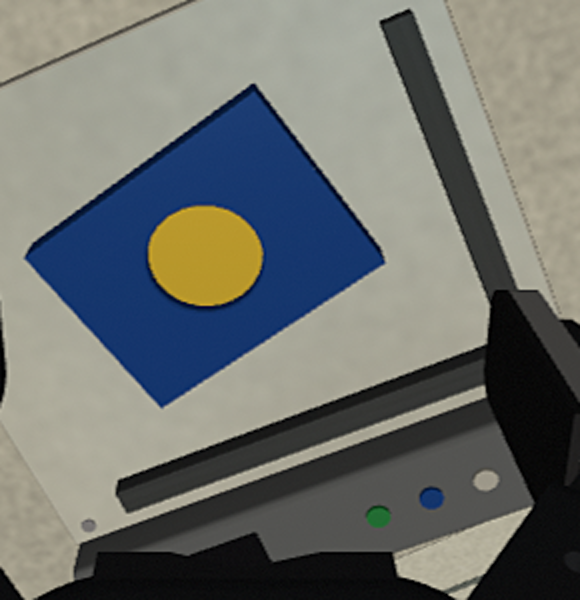

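Request:
apply_moves([
  [0.0265,0,-0.0236,0],
  [0.0265,0,-0.0236,0],
  [0.0265,0,-0.0236,0],
  [0.0265,0,-0.0236,0],
  [0.0265,0,-0.0236,0],
])

```text
time_s: 2.1
ee_pos: [515.0, 24.3, 231.4]
tcp_rot: [[0.91, 0.0, 0.415], [-0.415, 0.0, 0.91], [-0.0, -1.0, 0.0]]
ft_force: [0.9, 0.8, -0.3]
gripper_width: 85.5
```

Request:
apply_moves([
  [0.0265,0,-0.0236,-0.05],
  [0.0265,0,-0.0236,-0.05],
  [0.0265,0,-0.0236,-0.05],
  [0.0265,0,-0.0236,-0.05],
  [0.0265,0,-0.0236,-0.06],
])

```text
time_s: 2.52
ee_pos: [602.2, -130.1, 231.6]
tcp_rot: [[0.986, 0.0, 0.166], [-0.166, 0.0, 0.986], [0.0, -1.0, 0.0]]
ft_force: [0.8, 1.3, 0.5]
gripper_width: 85.6
```

Request:
apply_moves([
  [0,0,0,0],
  [0,0,0,0],
  [0,0,0,0],
  [0,0,0,0],
  [0,0,0,0],
])

```text
time_s: 2.93
ee_pos: [601.5, -128.1, 231.6]
tcp_rot: [[0.986, 0.0, 0.168], [-0.168, 0.0, 0.986], [0.0, -1.0, 0.0]]
ft_force: [-0.6, 0.0, -0.9]
gripper_width: 85.3
```

Run:
```python
from h import *
f=bot.grab_frame('wrist');save(f,'w1');C=f['color'].astype(int);r,g,b=C[...,0],C[...,1],C[...,2]
def comp(m):
    n,l,s,c=cv2.connectedComponentsWithStats(m.astype(np.uint8));i=1+np.argmax(s[1:,4]);return l==i
rd=comp((r>g*2.2)&(r>b*2.2)&(r>60));print('red',circ(f,rd,28),circ(f,rd,18))
gr=comp((g>r*1.6)&(g>b*1.4)&(g>60));print('green',circ(f,gr,28))
m=bot.mark_of(f,'tile_red_center');print([(x['position'],x['confidence'],ray(f,*x['position'],18)) for x in m[:2]])
s=bot.observe();print(s['time_s'],s['ee_pos'],s['tcp_rot'])
```

```text
red (array([ 643.89630798, -150.80128428]), np.float64(25.862558066110633)) (array([ 647.38230642, -151.8368734 ]), np.float64(26.6118186006042))
green (array([ 490.68561422, -124.76147826]), np.float64(24.38393549556077))
[([295.7, 263.2], 0.92, array([ 647.28778703, -150.74789185,   18.        ]))]
3.0333 [ 601.51019324 -128.58143713  231.59523446] [[ 9.85768523e-01  1.43365487e-04  1.68108292e-01]
 [-1.68108272e-01 -1.43597582e-04  9.85768527e-01]
 [ 1.65465129e-04 -9.99999979e-01 -1.17453052e-04]]
```

View pics/w1.png

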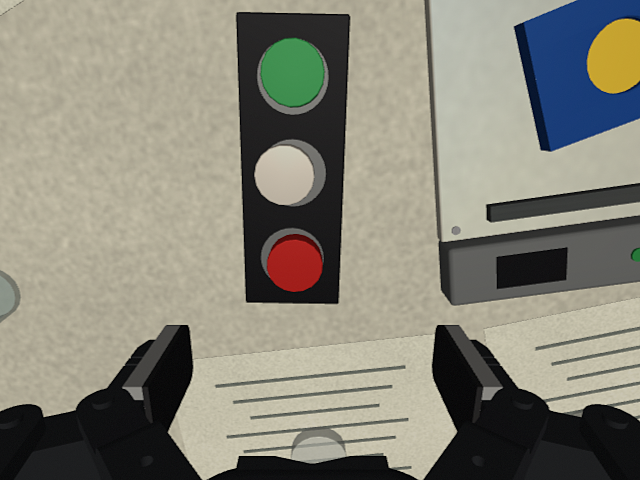

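Run:
```python
from h import *
f=bot.grab_frame('wrist');C=f['color'].astype(int);r,g,b=C[...,0],C[...,1],C[...,2]
print(r[225:300:3,295])
def comp(m):
    n,l,s,c=cv2.connectedComponentsWithStats(m.astype(np.uint8));i=1+np.argmax(s[1:,4]);return l==i
rd=(r>g*2.2)&(r>b*2.2)
for t in (60,100,120,130,140):print(t,circ(f,comp(rd&(r>t)),28))
# stops
for n,px,z in [('back',(249,424),0)]: pass
```

```text
[ 25  89 102  76  81 184 168 166 166 165 165 165 164 164 163 162 162 162
 162 161 161 161 140  18  21]
60 (array([ 643.81344186, -150.78961374]), np.float64(26.040540025232396))
100 (array([ 645.89069891, -151.44968744]), np.float64(24.501627544663126))
120 (array([ 645.94826372, -151.40305096]), np.float64(24.288452170071448))
130 (array([ 645.95560625, -151.45338462]), np.float64(24.154835199885948))
140 (array([ 645.95279741, -151.52206163]), np.float64(24.07586563296915))
```

Request:
apply_moves([
  [0.0119,0.02,-0.0038,0],
  [0.0119,0.03,-0.0038,0],
  [0.0119,0.035,-0.0038,0],
  [0.0119,0.035,-0.0038,0],
  [0,0.035,0,0],
])

```text
time_s: 3.5
ee_pos: [647.0, -153.2, 74.5]
tcp_rot: [[0.986, 0.001, 0.169], [-0.169, -0.001, 0.986], [0.001, -1.0, -0.0]]
ft_force: [-0.4, -0.1, -0.1]
gripper_width: 85.8
```

Request:
apply_moves([
  [0,0.015,0,0],
  [0,0,0,0],
  [0,0,0,0],
  [0,0,0,0],
  [0,0,0,0],
])

```text
time_s: 3.92
ee_pos: [646.7, -152.5, 63.2]
tcp_rot: [[0.986, 0.002, 0.169], [-0.169, -0.001, 0.986], [0.003, -1.0, -0.0]]
ft_force: [0.1, -0.5, 0.1]
gripper_width: 85.2
```

Run:
```python
from h import *
f=bot.grab_frame('wrist');save(f,'w2')
s=bot.observe();print(s['time_s'],s['ee_pos'],s['tcp_rot'],s['ft_force'])
```

```text
3.9667 [ 646.57305537 -152.56048884   62.99690111] [[ 9.85598956e-01  2.18648420e-03  1.69085530e-01]
 [-1.69084585e-01 -6.11330569e-04  9.85601354e-01]
 [ 2.25836894e-03 -9.99997423e-01 -2.32825998e-04]] [-0.46545845 -0.93674896 -1.52742309]
```

View pics/w2.png

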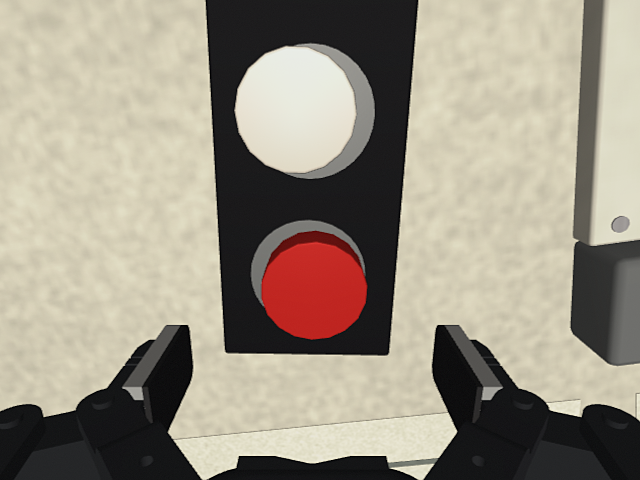

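```bash
cat >> h.py <<'E'
def comp(m):
    n,l,s,c=cv2.connectedComponentsWithStats(m.astype(np.uint8));i=1+np.argmax(s[1:,4]);return l==i
def redtop(f,z,t=130):
    C=f['color'].astype(int);r,g,b=C[...,0],C[...,1],C[...,2]
    return circ(f,comp((r>g*2.2)&(r>b*2.2)&(r>t)),z)
E
python3 - <<'E'
from h import *
f=bot.grab_frame('wrist');print(f['color'][225:345:4,313,0])
for t in (120,140,160,180):print(redtop(f,28,t))
print(proj(f,bot.observe()['ee_pos']), proj(f,[646.6,-152.5,28]))
E
```

```text
[124 123  96 100  97 201 199 199 199 197 197 196 196 195 194 194 193 193
 192 192 191 191 191 192 191 191 191 189 192  18]
(array([ 645.62796842, -151.66866416]), np.float64(24.366704304174213))
(array([ 645.67608173, -151.64903542]), np.float64(24.257806133276333))
(array([ 645.71296901, -151.73129794]), np.float64(24.13006935002894))
(array([ 645.74298485, -151.69840074]), np.float64(24.021738683106847))
[312.24935439 331.7199717 ] [312.24329713 294.5486305 ]
```

Request:
apply_moves([
  [-0.001,0.015,0.0007,0],
  [0,0.015,0,0],
  [0,0.0125,0,0],
  [0,0.0075,0,0],
  [0,0.001,0,0],
])

```text
time_s: 4.43
ee_pos: [644.5, -151.4, 9.2]
tcp_rot: [[0.986, -0.002, 0.169], [-0.169, 0.0, 0.986], [-0.002, -1.0, -0.0]]
ft_force: [0.2, 0.0, -0.5]
gripper_width: 85.1
```

Request:
apply_moves([
  [0,0,0,0],
  [0,0,0,0],
  [0,0,0,0],
  [0,0,0,0],
  [0,0,0,0],
], fingers=0.5, squeeze=30)

```text
time_s: 4.85
ee_pos: [645.4, -151.6, 11.3]
tcp_rot: [[0.986, 0.001, 0.169], [-0.169, -0.0, 0.986], [0.001, -1.0, -0.0]]
ft_force: [-1.6, 0.5, 6.1]
gripper_width: 49.1
```

Request:
apply_moves([
  [0,0,0,0],
  [0,0,0,0],
  [0,0,0,0],
  [0,0,0,0],
  [0,0,0,0],
], fingers=0.3)

```text
time_s: 5.27
ee_pos: [645.4, -151.7, 11.3]
tcp_rot: [[0.986, 0.001, 0.169], [-0.169, -0.0, 0.986], [0.001, -1.0, -0.0]]
ft_force: [-2.8, 0.2, 5.6]
gripper_width: 48.6
```

Run:
```python
from h import *
f=bot.grab_frame('wrist');save(f,'w3')
s=bot.observe();print(s['time_s'],s['ee_pos'],s['tcp_rot'],s['ft_force'],s['gripper_width'])
print(redtop(f,28))
```

```text
5.3167 [ 645.46235989 -151.62889246   11.34694416] [[ 9.85603371e-01  1.16724332e-03  1.69069906e-01]
 [-1.69069648e-01 -3.17050171e-04  9.85604055e-01]
 [ 1.20404339e-03 -9.99999269e-01 -1.15140300e-04]] [-1.48794639  0.40647522  5.76034342] 48.87723699886258
(array([ 645.30396651, -151.70314286]), np.float64(24.287322495009107))
```

View pics/w3.png

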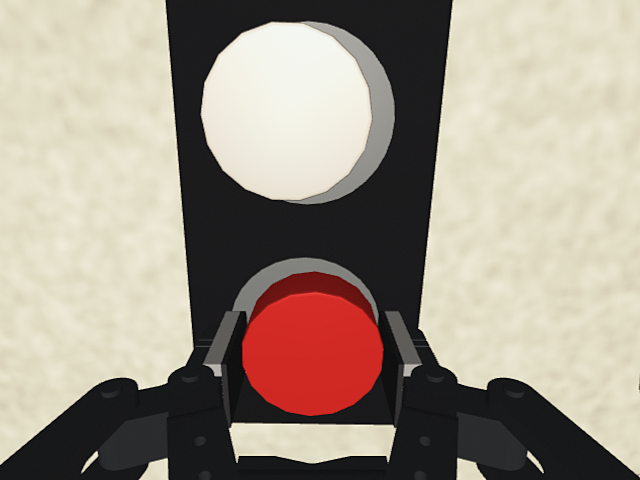

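Run:
```python
from h import *
f=bot.grab_frame('wrist');P=cloud(f)
for u,v in [(234,318),(230,325),(240,318),(235,360),(225,345),(398,318),(404,325),(410,340),(392,318),(397,395),(312,350)]:print((u,v),P[v,u].round(1),f['color'][v,u])
```

```text
(234, 318) [ 628.8 -176.2   23.2] [95 94 90]
(230, 325) [ 628.8 -176.7   28.2] [95 93 90]
(240, 318) [ 629.8 -174.6   21.9] [20 19 19]
(235, 360) [ 636.1 -174.8   38.3] [17 16 18]
(225, 345) [ 628.9 -175.8   40.9] [96 94 91]
(398, 318) [ 638.7 -120.3   22.6] [95 94 90]
(404, 325) [ 639.3 -119.2   27. ] [89 87 85]
(410, 340) [ 638.8 -119.5   37.5] [100  98  94]
(392, 318) [ 638.3 -122.4   22.6] [95 93 90]
(397, 395) [ 649.1 -127.    49.3] [55 53 53]
(312, 350) [ 642.8 -151.3   28.2] [209  41  37]
```

Request:
apply_moves([
  [0,-0.01,0,0],
  [0,-0.02,0,0],
  [0,-0.03,0,0],
  [0,-0.03,0,0],
  [0,-0.02,0,0],
])

```text
time_s: 5.78
ee_pos: [645.7, -151.7, 124.1]
tcp_rot: [[0.986, 0.003, 0.169], [-0.169, -0.001, 0.986], [0.003, -1.0, -0.0]]
ft_force: [-0.5, -0.1, 0.3]
gripper_width: 48.6
```

Request:
apply_moves([
  [-0.012,-0.005,0.018,0],
  [-0.018,0,0.026,0],
  [-0.02,0,0.03,0],
  [-0.02,0,0.03,0],
  [-0.02,0,0.03,0],
])

```text
time_s: 6.2
ee_pos: [578.2, -3.1, 126.4]
tcp_rot: [[0.986, 0.001, 0.169], [-0.169, 0.0, 0.986], [0.001, -1.0, 0.0]]
ft_force: [1.0, 0.4, -0.9]
gripper_width: 48.6
```

Request:
apply_moves([
  [-0.02,0,0.03,0],
  [-0.02,0,0.03,0],
  [-0.018,0,0.026,0],
  [-0.012,0,0.018,0],
  [-0.009,0,0.012,0],
])

```text
time_s: 6.62
ee_pos: [519.9, 126.1, 126.4]
tcp_rot: [[0.986, 0.001, 0.167], [-0.167, 0.001, 0.986], [0.001, -1.0, 0.001]]
ft_force: [0.3, -0.2, -1.0]
gripper_width: 48.2
```

Request:
apply_moves([
  [0,0,0,0],
  [0,0,0,0],
  [0,0,0,0],
  [0,0,0,0],
  [0,0,0,0],
])

```text
time_s: 7.03
ee_pos: [521.0, 122.6, 125.4]
tcp_rot: [[0.985, 0.0, 0.17], [-0.17, -0.0, 0.985], [0.0, -1.0, -0.0]]
ft_force: [0.6, -0.5, -1.8]
gripper_width: 48.6
```

Run:
```python
from h import *
f=bot.grab_frame('wrist');save(f,'w4')
s=bot.observe();print(s['time_s'],s['ee_pos'],s['tcp_rot'],s['ft_force'],s['gripper_width'])
print(redtop(f,s['ee_pos'][2]+16.7))
C=f['color'].astype(int);r,g,b=C[...,0],C[...,1],C[...,2]
print('carrier',rectof(f,comp((b>r*1.8)&(b>g*1.3)&(b>60)),32))
```

```text
7.0833 [520.95235212 122.72544605 125.36932152] [[ 9.85447094e-01  1.17867455e-04  1.69982387e-01]
 [-1.69982358e-01 -2.26074587e-04  9.85447080e-01]
 [ 1.54580838e-04 -9.99999967e-01 -2.02749156e-04]] [ 0.13052027  0.29271533 -0.44511693] 48.4188809858212
(array([521.00646994, 122.5103269 ]), np.float64(24.177596991053353))
carrier ((519.9407958984375, 122.75653076171875), (100.5015869140625, 128.85244750976562), 11.694522857666016)
```

View pics/w4.png

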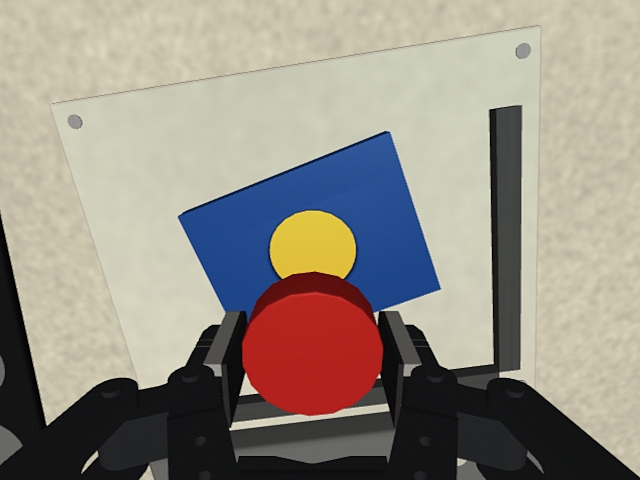

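Run:
```python
from h import *
from scipy.optimize import least_squares
f=bot.grab_frame('wrist')
C=f['color'].astype(int);r,g,b=C[...,0],C[...,1],C[...,2]
m=comp((r>b*2)&(g>b*1.6)&(r>110))
cs,_=cv2.findContours(m.astype(np.uint8),cv2.RETR_EXTERNAL,cv2.CHAIN_APPROX_NONE);c=max(cs,key=cv2.contourArea)[:,0,:]
for vmax in (235,248):
    k=c[c[:,1]<vmax];W=np.array([ray(f,u,v,32)[:2] for u,v in k])
    for R in (26,26.5):
        s=least_squares(lambda p:np.hypot(*(W-p).T)-R,[521,123]);print(vmax,R,s.x,np.abs(s.fun).max())
K=c[(c[:,1]>250)&(c[:,1]<270)];W=np.array([ray(f,u,v,26)[:2] for u,v in K]);print('floor ends',W[:2],W[-2:])
# edges of carrier: bottom edge line(z=32 right side) 
bl=comp((b>r*1.8)&(b>g*1.3)&(b>60))
cs,_=cv2.findContours(bl.astype(np.uint8),cv2.RETR_EXTERNAL,cv2.CHAIN_APPROX_NONE);c=max(cs,key=cv2.contourArea)[:,0,:]
W=np.array([ray(f,u,v,32)[:2] for u,v in c])
th=np.radians(11.69);R=np.array([[np.cos(th),np.sin(th)],[-np.sin(th),np.cos(th)]])
L=W@R.T;o=R@np.array([520.5,123.2]);L=L-o
for nm,sel,ax in [('y+',(L[:,1]>60)&(abs(L[:,0])<40),1),('y-',(L[:,1]<-60)&(abs(L[:,0])<30),1),('x-',(L[:,0]<-45)&(abs(L[:,1])<55),0)]:
    print(nm,sel.sum(),np.median(L[sel][:,ax]) if sel.any() else None)
```

```text
235 26 [520.53776804 122.8256046 ] 0.366269523068226
235 26.5 [521.11060366 122.72764718] 0.5007417491464281
248 26 [520.58518887 122.81578666] 0.8926803889364585
248 26.5 [521.20082196 122.70989551] 1.2801463852118005
floor ends [[516.49755564  97.50441319]
 [517.12564674  97.37662906]] [[525.88465543 148.38545873]
 [525.24976354 148.47395715]]
y+ 126 63.84099696141417
y- 72 -64.46627846057186
x- 180 -50.135585096035726
```

Request:
apply_moves([
  [0,0.02,0,0],
  [0,0.025,0,0],
  [0,0.02,0,0],
  [0,0.015,0,0],
  [0,0.006,0,0],
])

```text
time_s: 7.55
ee_pos: [520.0, 123.0, 37.4]
tcp_rot: [[0.986, -0.002, 0.169], [-0.169, -0.001, 0.986], [-0.002, -1.0, -0.001]]
ft_force: [0.6, 0.3, -1.1]
gripper_width: 48.5
```

Request:
apply_moves([
  [0,0,0,0],
  [0,0,0,0],
  [0,0,0,0],
  [0,0,0,0],
  [0,0,0,0],
])

```text
time_s: 7.97
ee_pos: [521.0, 123.4, 40.0]
tcp_rot: [[0.986, 0.001, 0.169], [-0.169, 0.0, 0.986], [0.001, -1.0, 0.0]]
ft_force: [-0.2, -0.2, -0.7]
gripper_width: 48.6
```

Run:
```python
from h import *
f=bot.grab_frame('wrist');save(f,'w5')
s=bot.observe();print(s['time_s'],s['ee_pos'],s['ft_force'],s['gripper_width'])
print(redtop(f,s['ee_pos'][2]+16.7))
```

```text
8.0167 [520.99341573 123.43126016  39.86883188] [ 0.55438431  0.07921056 -0.80317535] 48.930014253749945
(array([520.96160405, 123.3254566 ]), np.float64(24.235190410624025))
```

View pics/w5.png

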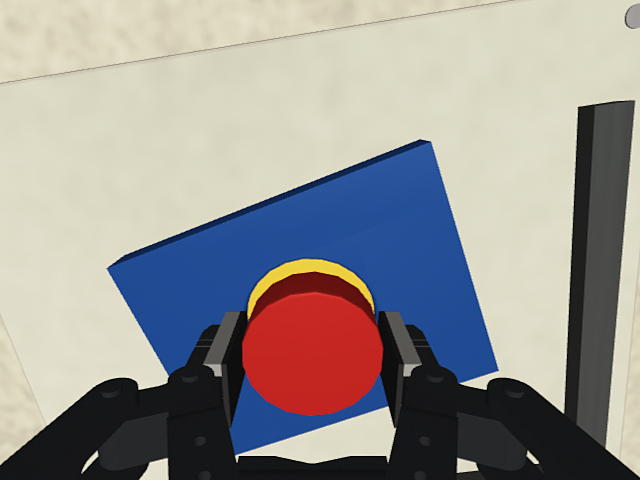

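Run:
```python
from h import *
from scipy.optimize import least_squares
f=bot.grab_frame('wrist')
C=f['color'].astype(int);r,g,b=C[...,0],C[...,1],C[...,2]
m=comp((r>b*2)&(g>b*1.6)&(r>110))
cs,_=cv2.findContours(m.astype(np.uint8),cv2.RETR_EXTERNAL,cv2.CHAIN_APPROX_NONE);c=max(cs,key=cv2.contourArea)[:,0,:]
bl=cv2.dilate(((b>r*1.8)&(b>g*1.3)&(b>50)).astype(np.uint8),np.ones((5,5)))
k=np.array([p for p in c if bl[p[1],p[0]] and p[1]<285]);W=np.array([ray(f,u,v,32)[:2] for u,v in k]);print(len(k))
for R in (26,26.5):
    s=least_squares(lambda p:np.hypot(*(W-p).T)-R,[521,123]);print(R,s.x,np.abs(s.fun).max())
L=comp(bl)
cs,_=cv2.findContours(L.astype(np.uint8),cv2.RETR_EXTERNAL,cv2.CHAIN_APPROX_NONE);c=max(cs,key=cv2.contourArea)[:,0,:]
print(rectof(f,comp((b>r*1.8)&(b>g*1.3)&(b>75)),32))
```

```text
108
26 [520.15614217 122.8284084 ] 0.3404921774423322
26.5 [520.70531793 122.7332605 ] 0.3946722052997309
((519.573974609375, 122.7043685913086), (100.73303985595703, 128.72080993652344), 11.710465431213379)
```

Request:
apply_moves([
  [-0.0003,0,-0.0005,0],
  [0,0.002,0,0],
  [0,0.002,0,0],
  [0,0.002,0,0],
  [0,0.002,0,0],
])

```text
time_s: 8.48
ee_pos: [520.3, 123.0, 31.0]
tcp_rot: [[0.986, -0.0, 0.169], [-0.169, -0.0, 0.986], [-0.0, -1.0, -0.0]]
ft_force: [-0.6, -0.5, -0.4]
gripper_width: 48.1
```

Request:
apply_moves([
  [0,0.001,0,0],
  [0,0.001,0,0],
  [0,0,0,0],
  [0,0,0,0],
  [0,0,0,0],
])

```text
time_s: 8.9
ee_pos: [520.3, 123.0, 29.3]
tcp_rot: [[0.986, -0.0, 0.169], [-0.169, -0.0, 0.986], [-0.0, -1.0, -0.0]]
ft_force: [-1.1, -0.7, 3.2]
gripper_width: 48.7
```

Run:
```python
from h import *
f=bot.grab_frame('wrist');save(f,'w6')
s=bot.observe();print(s['time_s'],s['ee_pos'],s['ft_force'],s['gripper_width'])
print(redtop(f,s['ee_pos'][2]+16.7))
```

```text
8.95 [520.27414147 122.97742488  29.34503967] [-1.78502849 -0.10722144  3.30127788] 48.54960144105101
(array([520.12121737, 122.87622215]), np.float64(24.242778316901084))
```

View pics/w6.png

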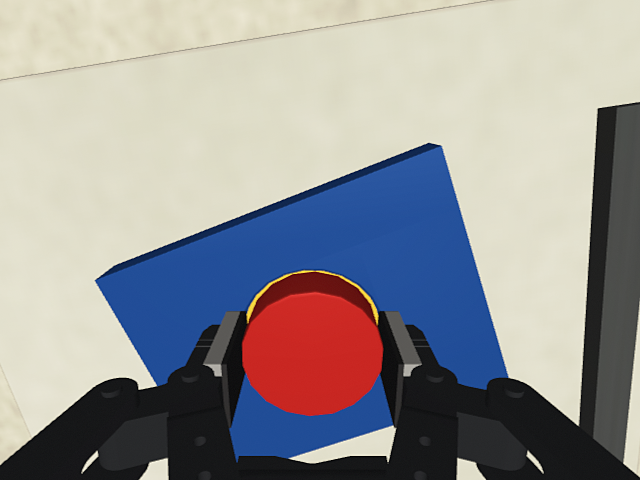

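Run:
```python
from h import *
import pickle
f=dict(extrinsics=np.array([[ 4.15774501e-01,9.09467317e-01,8.73569146e-04,-3.53209593e+02],[8.66025416e-01,-3.96207439e-01,3.04991220e-01,-3.49680109e+02],[2.77725661e-01,-1.26051039e-01,-9.52354762e-01,2.79343838e+02],[0,0,0,1]]),camera_matrix=np.array([[416.62107783,0,312.05956962],[0,416.62107783,248.299295],[0,0,1]]))
img=cv2.imread('pics/w0.png');f['color']=img[:,:,::-1]
g=cv2.cvtColor(img,cv2.COLOR_BGR2GRAY).astype(float)
# subpixel edges: search along stage normal in world for the first bright->dark transition
t0=f
def prof(p,z): u,v=proj(f,[p[0],p[1],z]);return cv2.getRectSubPix(g.astype(np.float32),(1,1),(float(u),float(v)))[0,0]
yaw=-0.028
ex=np.array([np.cos(yaw),np.sin(yaw)]);ey=np.array([-ex[1],ex[0]])
o=np.array([520.6,123.])
for name,n,t,rng,z in [('back',ex,ey,np.arange(-60,60,15),16),('side',ey,ex,np.arange(-45,70,12),16),('sideZ26',ey,ex,np.arange(-45,70,12),26)]:
    pts=[]
    for a in rng:
        d=np.arange(75,130,0.25);pr=np.array([prof(o+t*a+n*x,z) for x in d]);dp=np.convolve(pr,[-1]*4+[1]*4,'valid') # conv flips
        k=np.where(pr<75)[0]
        if len(k):pts.append((a,d[k[0]]))
    pts=np.array(pts);c=np.polyfit(pts[:,0],pts[:,1],1);print(name,pts[:,1],'slope',c)
```

```text
back [104.   103.75 104.   103.75 103.75 103.5  103.5  103.5 ] slope [-4.96031746e-03  1.03681548e+02]
side [112.   112.25 112.5  112.25 112.5  112.25 112.5  112.5  112.5  112.75] slope [4.54545455e-03 1.12359091e+02]
sideZ26 [111.5  111.5  111.75 111.5  111.75 111.75 112.   112.   112.   112.  ] slope [5.42929293e-03 1.11726136e+02]
```

Request:
apply_moves([
  [0.001,-0.0003,0.00015,0],
  [0.003,0,0.00045,0],
  [0.004,0,0.0006,0],
  [0.004,0,0.0006,0],
  [0.004,0,0.0006,0],
])

```text
time_s: 9.37
ee_pos: [537.0, 122.6, 29.5]
tcp_rot: [[0.986, -0.0, 0.169], [-0.169, -0.0, 0.986], [-0.0, -1.0, -0.0]]
ft_force: [-0.5, 0.0, -1.1]
gripper_width: 48.8
```

Request:
apply_moves([
  [0.004,0,0.0006,0],
  [0.004,0,0.0006,0],
  [0.004,0,0.0006,0],
  [0.004,0,0.0006,0],
  [0.003,0,0.00045,0],
])

```text
time_s: 9.78
ee_pos: [556.2, 122.2, 29.6]
tcp_rot: [[0.986, 0.0, 0.169], [-0.169, -0.0, 0.986], [0.0, -1.0, -0.0]]
ft_force: [-0.9, -0.4, -1.3]
gripper_width: 48.4
```

Run:
```python
from h import *
f=bot.grab_frame('wrist');save(f,'w7')
s=bot.observe();print(s['time_s'],s['ee_pos'],s['ft_force'],s['gripper_width'])
print(redtop(f,46))
C=f['color'].astype(int);r,g,b=C[...,0],C[...,1],C[...,2]
print(rectof(f,comp((b>r*1.8)&(b>g*1.3)&(b>75)),32))
```

```text
9.8333 [556.64052771 122.12250903  29.59144533] [-0.23495371 -1.44338867 -1.45809202] 48.64644154233946
(array([556.18027625, 122.03302444]), np.float64(24.269016743069358))
((553.1527099609375, 121.7532958984375), (99.75106048583984, 128.67208862304688), 11.559103965759277)
```

View pics/w7.png

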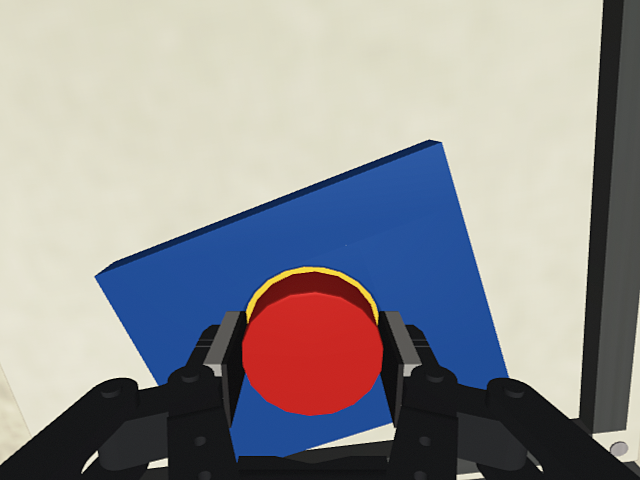

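Request:
apply_moves([
  [0.002,0,0.0003,0],
  [0.002,0,0.0003,0],
  [0.002,0,0.0003,0],
  [0.002,0,0.0003,0],
  [0.002,0,0.0003,0],
])

```text
time_s: 10.25
ee_pos: [565.9, 122.1, 29.6]
tcp_rot: [[0.986, -0.0, 0.169], [-0.169, -0.0, 0.986], [-0.0, -1.0, -0.0]]
ft_force: [-2.0, 1.1, -0.3]
gripper_width: 48.8
```

Request:
apply_moves([
  [0.002,0,0.0003,0],
  [0.002,0,0.0003,0],
  [0.002,0,0.0003,0],
  [0.001,0,0.00015,0],
  [0.001,0,0.00015,0],
])

```text
time_s: 10.67
ee_pos: [574.0, 121.8, 29.6]
tcp_rot: [[0.986, -0.0, 0.169], [-0.169, -0.0, 0.986], [-0.0, -1.0, -0.0]]
ft_force: [-2.0, 0.3, -0.8]
gripper_width: 48.9
```

Run:
```python
from h import *
f=bot.grab_frame('wrist');save(f,'w8')
s=bot.observe();print(s['time_s'],s['ee_pos'],s['ft_force'],s['gripper_width'])
print(redtop(f,46))
C=f['color'].astype(int);r,g,b=C[...,0],C[...,1],C[...,2]
print(rectof(f,comp((b>r*1.8)&(b>g*1.3)&(b>75)),32))
```

```text
10.7167 [574.13721761 121.80858461  29.57542531] [-0.7484636   0.35840389 -0.95074908] 48.692163172245294
(array([573.98735475, 121.71505185]), np.float64(24.276233488203832))
((564.3970947265625, 122.85896301269531), (128.66453552246094, 87.05384826660156), 89.18074035644531)
```

View pics/w8.png

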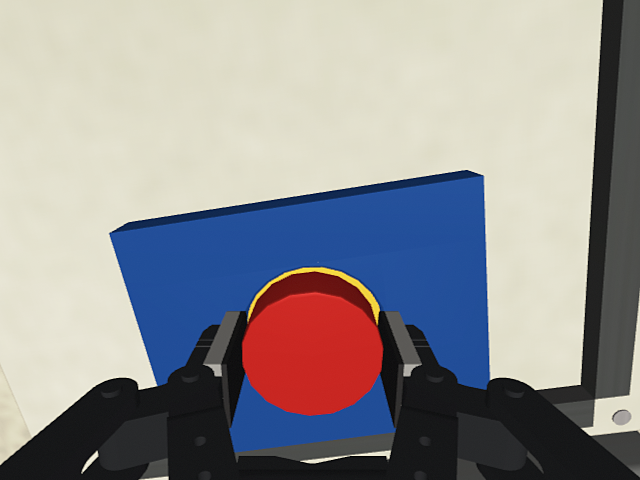

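Request:
apply_moves([
  [0.0005,0,0.0001,0],
  [0.0005,0,0.0001,0],
  [0.0005,0,0,0],
  [0.0005,0,0.0001,0],
  [0,0,0,0],
])

```text
time_s: 11.13
ee_pos: [574.9, 121.9, 29.4]
tcp_rot: [[0.986, -0.002, 0.169], [-0.169, -0.0, 0.986], [-0.002, -1.0, -0.001]]
ft_force: [-8.7, 1.6, 2.7]
gripper_width: 48.1
```

Request:
apply_moves([
  [-0.0003,0,0.002,0],
  [-0.00058,0,0.004,0],
  [-0.0006,0,0.004,0],
  [-0.00058,0,0.004,0],
  [-0.00058,0,0.004,0],
])

```text
time_s: 11.55
ee_pos: [575.5, 139.4, 29.4]
tcp_rot: [[0.986, -0.002, 0.169], [-0.169, -0.001, 0.986], [-0.002, -1.0, -0.002]]
ft_force: [-6.4, -3.4, 2.9]
gripper_width: 48.9
```

Request:
apply_moves([
  [-0.00058,0,0.004,0],
  [-0.0006,0,0.004,0],
  [-0.0006,0,0.004,0],
  [-0.0006,0,0.004,0],
  [-0.0006,0,0.004,0],
])

```text
time_s: 11.97
ee_pos: [576.0, 159.7, 29.4]
tcp_rot: [[0.986, -0.002, 0.169], [-0.169, -0.001, 0.986], [-0.002, -1.0, -0.002]]
ft_force: [-6.8, -4.2, 2.6]
gripper_width: 48.9
```

Run:
```python
from h import *
f=bot.grab_frame('wrist');save(f,'w9')
s=bot.observe();print(s['time_s'],s['ee_pos'],s['ft_force'],s['gripper_width'])
print(redtop(f,46))
C=f['color'].astype(int);r,g,b=C[...,0],C[...,1],C[...,2]
print(rectof(f,comp((b>r*1.8)&(b>g*1.3)&(b>75)),32))
```

```text
12.0167 [575.98233502 160.7283763   29.42820169] [-5.97834363 -1.13300108  0.5898129 ] 48.83506177615791
(array([575.80340341, 159.54407269]), np.float64(24.26977082484936))
((565.7598876953125, 159.5970458984375), (128.83595275878906, 86.64567565917969), 88.63703155517578)
```

View pics/w9.png

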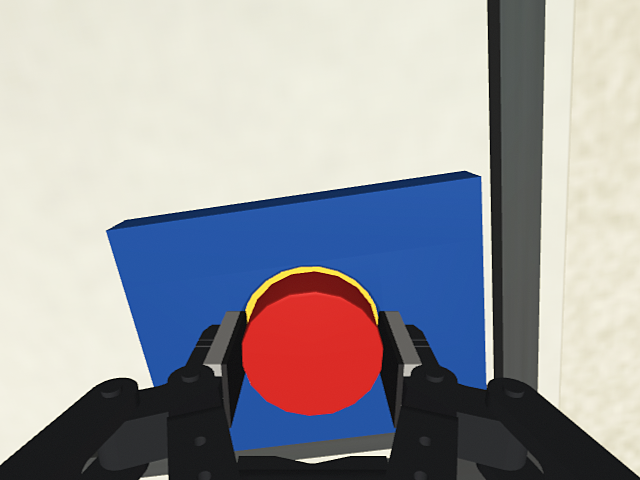

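Request:
apply_moves([
  [-0.0003,0,0.002,0],
  [-0.0003,0,0.002,0],
  [-0.0003,0,0.002,0],
  [-0.0001,0,0.001,0],
  [-0.0001,0,0.001,0],
])

```text
time_s: 12.43
ee_pos: [576.2, 167.6, 29.4]
tcp_rot: [[0.986, -0.002, 0.169], [-0.169, -0.001, 0.986], [-0.002, -1.0, -0.002]]
ft_force: [-7.2, -3.9, 3.5]
gripper_width: 48.6
```

Request:
apply_moves([
  [0,0,0.0005,0],
  [-0.0001,0,0.0005,0],
  [0,0,0.0005,0],
  [0,0,0,0],
  [0,0,0,0],
])

```text
time_s: 12.85
ee_pos: [576.3, 168.9, 29.5]
tcp_rot: [[0.986, -0.002, 0.169], [-0.169, -0.002, 0.986], [-0.002, -1.0, -0.002]]
ft_force: [-7.7, -4.0, 3.8]
gripper_width: 48.8
```

Request:
apply_moves([
  [0,0,0.0005,0],
  [-0.0001,0,0.0005,0],
  [0,0,0.0005,0],
  [0,0,0,0],
  [0,0,0,0],
])

```text
time_s: 13.27
ee_pos: [576.2, 169.2, 29.5]
tcp_rot: [[0.985, -0.003, 0.17], [-0.17, -0.003, 0.985], [-0.003, -1.0, -0.004]]
ft_force: [-10.3, -9.6, 7.0]
gripper_width: 49.0
```

Run:
```python
from h import *
f=bot.grab_frame('wrist');save(f,'w10')
s=bot.observe();print(s['time_s'],s['ee_pos'],s['ft_force'],s['gripper_width'])
print(redtop(f,46))
C=f['color'].astype(int);r,g,b=C[...,0],C[...,1],C[...,2]
print(rectof(f,comp((b>r*1.8)&(b>g*1.3)&(b>75)),32))
```

```text
13.3167 [576.19585249 169.23096614  29.44767498] [-9.67521572 -9.92434881  8.10345117] 48.990265837640464
(array([576.07912082, 169.08095534]), np.float64(24.263879204852408))
((565.9254760742188, 168.82223510742188), (128.9589385986328, 86.48237609863281), 88.63457489013672)
```

View pics/w10.png

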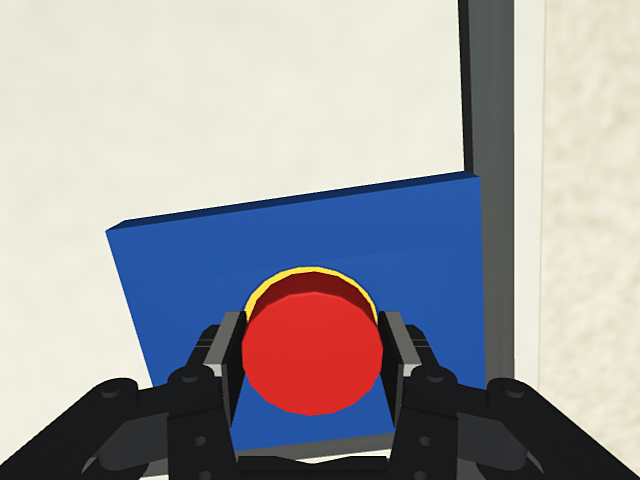

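Request:
apply_moves([
  [-0.0003,-0.0003,-0.0004,0],
  [-0.0003,0,-0.0004,0],
  [0,0,0,0],
  [0,0,0,0],
  [0,0,0,0],
])

```text
time_s: 13.73
ee_pos: [576.1, 169.4, 29.6]
tcp_rot: [[0.986, -0.002, 0.17], [-0.17, -0.002, 0.986], [-0.001, -1.0, -0.002]]
ft_force: [-4.8, -4.9, -0.8]
gripper_width: 48.7
```

Request:
apply_moves([
  [0,0,0,0],
  [0,0,0,0],
  [0,0,0,0],
  [0,0,0,0],
  [0,0,0,0],
], fingers=0.9)

```text
time_s: 14.15
ee_pos: [576.8, 170.7, 30.0]
tcp_rot: [[0.986, 0.0, 0.169], [-0.169, 0.0, 0.986], [0.0, -1.0, 0.0]]
ft_force: [-0.1, -0.2, -0.1]
gripper_width: 76.7
```

Request:
apply_moves([
  [0,0,0,0],
  [0,-0.004,0,0],
  [0,-0.01,0,0],
  [0,-0.02,0,0],
  [0,-0.02,0,0],
])

```text
time_s: 14.57
ee_pos: [576.5, 170.6, 85.1]
tcp_rot: [[0.986, -0.001, 0.169], [-0.169, -0.0, 0.986], [-0.0, -1.0, -0.0]]
ft_force: [0.7, 0.5, 0.3]
gripper_width: 76.6
```

Request:
apply_moves([
  [-0.01,-0.02,0,0],
  [-0.02,-0.03,0,0],
  [-0.02,-0.03,0,0],
  [-0.02,-0.02,0,0],
  [-0.01,0,0,0],
])

```text
time_s: 14.98
ee_pos: [497.1, 185.1, 188.5]
tcp_rot: [[0.986, 0.005, 0.168], [-0.168, 0.002, 0.986], [0.004, -1.0, 0.003]]
ft_force: [0.1, 0.6, -0.3]
gripper_width: 77.0
```

Request:
apply_moves([
  [0,0,0,0],
  [0,0,0,0],
  [0,0,0,0],
  [0,0,0,0],
  [0,0,0,0],
])

```text
time_s: 15.4
ee_pos: [498.1, 183.8, 183.4]
tcp_rot: [[0.986, -0.001, 0.169], [-0.169, -0.0, 0.986], [-0.001, -1.0, -0.001]]
ft_force: [-0.2, -0.7, -0.2]
gripper_width: 76.8
```

Run:
```python
from h import *
f=bot.grab_frame('wrist');save(f,'w11')
s=bot.observe();print(s['time_s'],s['ee_pos'],s['ft_force'],s['gripper_width'])
print(redtop(f,46))
C=f['color'].astype(int);r,g,b=C[...,0],C[...,1],C[...,2]
print(rectof(f,comp((b>r*1.8)&(b>g*1.3)&(b>75)),32))
t=bot.grab_frame('top');save(t,'top1');print('top',redtop(t,46),rectof(t,meas(t)['blue'],32))
P=cloud(f);m=comp((r>g*2.2)&(r>b*2.2)&(r>130));print('tile top z',np.median(P[m][:,2]),np.percentile(P[m][:,2],[10,90]))
```

```text
15.45 [498.03787676 183.84308415 183.43476782] [-0.58004822 -0.12078923  0.23698549] 76.8996660693061
(array([575.80909556, 169.37644928]), np.float64(24.15960209855411))
((575.0681762695312, 168.60647583007812), (129.9208221435547, 100.12664031982422), 88.60004425048828)
top (array([576.57090752, 169.53221789]), np.float64(22.77404697612212)) ((576.7298583984375, 167.1895751953125), (123.43291473388672, 98.57769775390625), 88.47988891601562)
tile top z 45.067497247383194 [44.19785812 45.89149974]
```

View pics/w11.png

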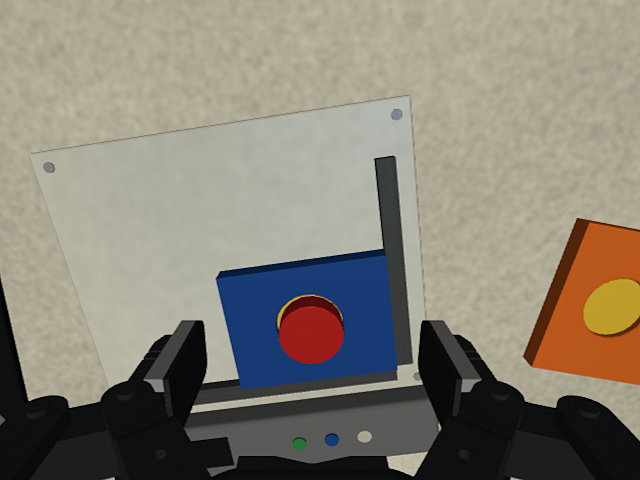

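View pics/top1.png

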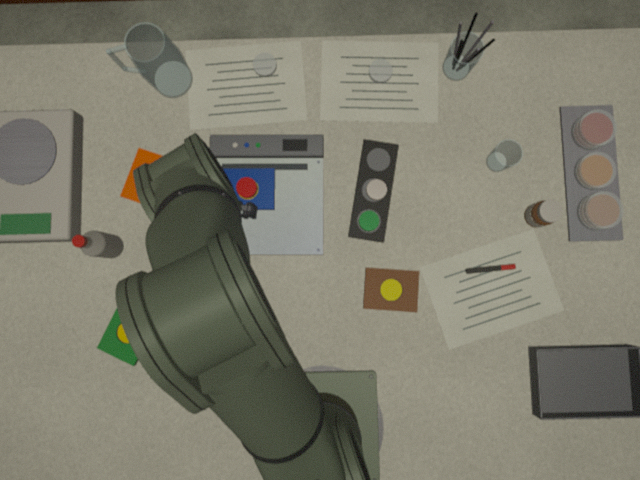

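Run:
```python
import cv2
i=cv2.imread('pics/w11.png')[220:420,200:430];i=cv2.resize(i,None,fx=3,fy=3,interpolation=cv2.INTER_CUBIC)
cv2.imwrite('pics/crop11.png',cv2.convertScaleAbs(i,alpha=1.5))
```

```text
(no output)
```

View pics/crop11.png

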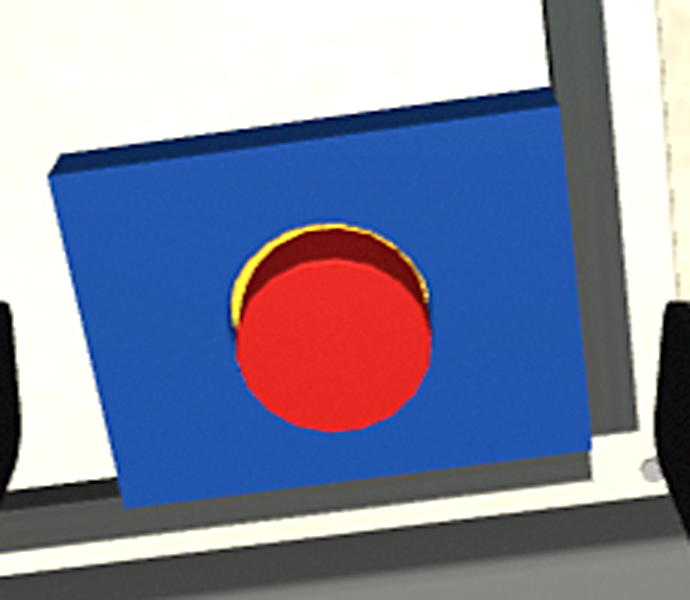

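The enlarged view shows the carrier flush against both stops, with the tile flat in the pocket. I'm handing the job in.

Run:
```python
from h import *
print(bot.finish_job(),bot.observe()['time_s'])
```

```text
the job is handed in; nothing more can be done
the job is handed in; nothing more can be done
```

The red tile is flat in the carrier's pocket and the carrier sits against both steel stops. I handed the job in at about 15.5 s; no verdict is reported.

I gripped the red tile, set it in the pocket and kept hold of it to drag the carrier. I went against the back stop first, where the contact turned the carrier square, then along it to the side stop. The wrist force read about 10 N towards each stop. I then eased off, opened the fingers and drew clear.

**Last checks, from the wrist camera after release:**

| Check | Measured | Expected or limit |
|---|---|---|
| Carrier centre (x, y) | 575.1, 168.6 mm | seat worked out at 575.4, 169.0 mm |
| Carrier angle | about -0.024 rad | stage about -0.0235 rad; limit 0.025 rad apart |
| Tile to carrier centre | about 1.1 mm | limit 4 mm |
| Tile top height | about 45 mm | 46 mm when seated |

- **Contact:** no gap showed at either stop in the enlarged picture. The fingers were clear, with the wrist force near zero.
- **Disagreement:** the top camera put the carrier about 2 mm away from the wrist camera's position. The arm hid part of the carrier in that view, so I went by the wrist camera.
- **Other objects:** in the final top picture the other tiles, glass, jar, pen and bottle look to be in their starting places. I judged that by eye and did not measure it.

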